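# Put the tried-on jewellery back in its trays

## Task

Customers have left five pieces of jewellery lying on the stall counter: a bangle, two hair slides and two brooches. Put each one back in an empty bay of the tray that already holds its kind, one piece to a bay, lying flat on the velvet and face up like the pieces already there. Set them down, do not drop them, and leave the two wooden ring cones standing where they are.

Things in the scene. Friction and masses are not known exactly. Their poses are not given: they have to be found in the camera images.
- bangle: Chunky brass bangle lying flat on the counter: a plain open ring, outside diameter 76 mm, inside diameter 58 mm (wall 9 mm thick), 18 mm high, tiny pearls set round its outside. Weighs about 45 g. Origin at the centre of the ring at half height (9 mm above its underside), z along its axis. Too wide to span comfortably: pinch the 9 mm wall with one finger inside the ring.
- pearl_slide: Hair slide lying face up on the counter: a brass bar 84 mm long (its x) with round ends, 20 mm wide (its y), 16 mm high, on a 66 x 14 x 4 mm steel spring clip (the lowest 4 mm); a row of seven pearls along its top stands 3 mm above the bar. Weighs about 32 g. Origin at the centre of its underside, z up. Grip it across the 20 mm width.
- ribbed_slide: Hair slide lying face up on the counter: a brass bar 84 mm long (its x) with round ends, 20 mm wide (its y), 16 mm high, on a 66 x 14 x 4 mm steel spring clip (the lowest 4 mm); slanting ribs across its top, up to 1.5 mm above the bar, no pearls. Weighs about 32 g. Origin at the centre of its underside, z up. Grip it across the 20 mm width.
- flower_brooch: Round brooch lying face up on the counter, 38 mm across and 13 mm high, brass: a flower of eight petals round one large pearl. Weighs about 30 g. Origin at the centre of its underside, z up.
- star_brooch: Round brooch lying face up on the counter, 38 mm across and 13 mm high, brass: a smooth-edged disc with a dark face, an eight-rayed star and a small pearl on it. Weighs about 30 g. Origin at the centre of its underside, z up.
- bangle_tray: Fixed black tray, green velvet floor, 114 mm (x) by 208 mm (y). Floor 12 mm above the counter; rims (4 mm wide) and ridges (3 mm) rise 5 mm above the floor. Origin: centre of underside. One ridge makes two bays, 106 (x) by 98 mm. A bangle is fixed in the bay centred at y = +50 mm; the bay centred at y = -50 mm is empty, for the bangle.
- slide_tray: Fixed black tray, green velvet floor, 114 mm (x) by 208 mm (y). Floor 12 mm above the counter; rims (4 mm wide) and ridges (3 mm) rise 5 mm above the floor. Origin: centre of underside. Ridges make four lanes along x, 106 by 47 mm. Hair slides are fixed in the lanes at y = -75 and +25 mm; those at y = -25 and +75 mm are empty, for the loose slides (either in either, long axis along x).
- brooch_tray: Fixed black tray, green velvet floor, 114 mm (x) by 208 mm (y). Floor 12 mm above the counter; rims (4 mm wide) and ridges (3 mm) rise 5 mm above the floor. Origin: centre of underside. Ridges make three bays, 106 (x) by 63 mm. A flower brooch is fixed in the bay at y = -66 mm; those at y = 0 and +66 mm are empty, for the loose brooches (either in either, any yaw).
- near_cone: Wooden ring cone (bystander, loose, easily knocked): the one nearer the robot, on its centre line, wearing a brass ring with a pearl, 30 mm across at the foot, 55 mm tall. Origin at the centre of its foot, z up.
- side_cone: Wooden ring cone (bystander, loose, easily knocked): the one farther from the robot and to its left, wearing a steel ring with a green stone, 30 mm across at the foot, 55 mm tall. Origin at the centre of its foot, z up.

How it is judged (in metres and radians):
At the end, for the whole second after the job is handed in: Every piece is at rest, flat on the velvet (within 3 mm and 0.08 rad), in its own empty bay of its kind's tray, slides and brooches face up; centres within (along, across the bay) 18 x 14 mm of the bay's centre for the bangle, 14 x 16 for slides, 36 x 15 for brooches (x of bangle in the frame of bangle_tray between -0.018 and 0.018 m and y of bangle in the frame of bangle_tray between -0.064 and -0.036 m and z of bangle in the frame of bangle_tray between 0.018 and 0.024 m and angle between the z axis of bangle and the z axis of bangle_tray, either way round below 0.08 rad and linear speed of each of bangle, pearl_slide, ribbed_slide, flower_brooch, star_brooch below 0.02 m/s and angular speed of each of bangle, pearl_slide, ribbed_slide, flower_brooch, star_brooch below 0.3 rad/s and (((x of pearl_slide in the frame of slide_tray between -0.014 and 0.014 m and y of pearl_slide in the frame of slide_tray between -0.041 and -0.009 m) and (x of ribbed_slide in the frame of slide_tray between -0.014 and 0.014 m and y of ribbed_slide in the frame of slide_tray between 0.059 and 0.091 m)) or ((x of ribbed_slide in the frame of slide_tray between -0.014 and 0.014 m and y of ribbed_slide in the frame of slide_tray between -0.041 and -0.009 m) and (x of pearl_slide in the frame of slide_tray between -0.014 and 0.014 m and y of pearl_slide in the frame of slide_tray between 0.059 and 0.091 m))) and z of pearl_slide in the frame of slide_tray between 0.009 and 0.015 m and angle between each of pearl_slide, ribbed_slide, flower_brooch, star_brooch's own z axis and vertical below 0.08 rad and z of ribbed_slide in the frame of slide_tray between 0.009 and 0.015 m and (((x of flower_brooch in the frame of brooch_tray between -0.036 and 0.036 m and y of flower_brooch in the frame of brooch_tray between -0.015 and 0.015 m) and (x of star_brooch in the frame of brooch_tray between -0.036 and 0.036 m and y of star_brooch in the frame of brooch_tray between 0.051 and 0.081 m)) or ((x of star_brooch in the frame of brooch_tray between -0.036 and 0.036 m and y of star_brooch in the frame of brooch_tray between -0.015 and 0.015 m) and (x of flower_brooch in the frame of brooch_tray between -0.036 and 0.036 m and y of flower_brooch in the frame of brooch_tray between 0.051 and 0.081 m))) and z of flower_brooch in the frame of brooch_tray between 0.009 and 0.015 m and z of star_brooch in the frame of brooch_tray between 0.009 and 0.015 m); the robot touches nothing.
It fails at once if the ring cone near_cone is knocked over or pushed more than 25 mm (distance of near_cone from where it was at the start of the episode above 0.025 m or angle between near_cone's own z axis and vertical above 0.4 rad).
It fails at once if the ring cone side_cone is knocked over or pushed more than 25 mm (distance of side_cone from where it was at the start of the episode above 0.025 m or angle between side_cone's own z axis and vertical above 0.4 rad).
It fails at once if a piece of jewellery is dropped onto the counter or a tray (hits faster than 0.7 m/s, a fall of 25 mm) ((height (world z) of bangle below 0.035 m and linear speed of bangle above 0.7 m/s) or (height (world z) of pearl_slide below 0.035 m and linear speed of pearl_slide above 0.7 m/s) or (height (world z) of ribbed_slide below 0.035 m and linear speed of ribbed_slide above 0.7 m/s) or (height (world z) of flower_brooch below 0.035 m and linear speed of flower_brooch above 0.7 m/s) or (height (world z) of star_brooch below 0.035 m and linear speed of star_brooch above 0.7 m/s)).
It also fails if it takes over 115 s, if anything falls off the work surface, if the arm or the gripper's body presses on something with over 40 N, if the wrist force passes 120 N, or if a joint passes its speed limit or range.

## Robot

A 7-joint arm with a two-finger parallel gripper is mounted at the origin on the work surface. World frame = base frame: x ahead of the robot, y to its left, z up, the work surface at z = 0. Lengths are in mm, angles in rad, forces in N, time in s.
With the tool pointing down it reaches from about 400 to 875 mm from the base axis. Payload 4.4 kg.
Tool frame: the origin (TCP) lies at the very end of the fingers, on their centre line; the grasp point (between the pads) lies ctrl.grip_depth behind it (ctrl.grip_depth is the distance from the TCP to the grasp point, in mm); y points along the fingers, x is the direction in which the jaws open and shut, and the axes are right-handed (so a half turn about y gives the same grasp; the last joint's range is limited). The gripper opens to 85 mm and grips with 20 to 120 N. Pads are 22 mm wide; open, the fingers measure 114 mm over their backs; the gripper's body (76 mm by 85 mm) begins 54 mm behind the grasp point. The pads swing forward as they close: fully open they stand 13 mm farther back than shut.
Start: joints at [1.195, 0.628, 0.038, 1.517, -0.027, 0.996, -0.02], TCP at [198.192, -619.062, 231.313] pointing down, gripper open.
Joint ranges: [-3.06, 3.06], [-0.37, 2.12], [-1.25, 1.32], [0.18, 2.47], [-1.1, 4.24], [0.23, 1.98], [-2.94, 2.94]. Speed limits (rad/s): [2.57, 2.57, 3.14, 3.14, 3.14, 3.14, 3.14].

## Interface

Orientations are given as [roll, pitch, yaw] about the fixed x, y, z axes, in that order (R = Rz(yaw) Ry(pitch) Rx(roll)).
In Python, from cell import ctrl gives the robot as it stands.
- The arm moves only by the tool apply_moves, never from a script. Its argument "motion" is a list of rows, each a list of 5 numbers: the shift along the tool's x, y, z in cm, then the turn about the tool's y in rad, then the finger opening in cm, from 0 to 8.54. In form: [[tx, ty, tz, roll, hand], ...]. A call has 1 to 20 rows; each row is the pose to reach, as a shift and turn from the pose commanded when the call began, along the tool's axes at that moment; what a row does not reach only later rows make up. A row lasts 1/8 s, in which the tool goes at most 62.5 mm and 10.7 degrees, less where a joint would pass 70% of its speed; a pose out of reach is approached as far as the arm can. A call with a gripper value outside its range is refused whole. The fingers move at their own pace and stop on an object; the grip force is fixed at half the most. Time passes only in rows, so rows that repeat a pose let the fingers close. It gives the time, the measured TCP pose, the force and the opening at its end, in the units of the state.
- ctrl.read_state(): the state, without advancing time (a new reading comes with each control period).
- ctrl.get_image(name): name is "side" or "top"; returns a dict with "image" (400x640x3 uint8, red, green, blue), "vfov" (degrees; the focal length in pixels is half the picture's height over the tangent of half this angle, whatever the lens; pixels are square), "cx", "cy" (the principal point, pixels), "k1" (the pictures are not rectified: a ray, as slopes to the right and down, at radius r is drawn at 1 + k1 r^2 times it, then the intrinsics apply), "extrinsics" (4x4, takes a point from world to camera coordinates). Camera axes: x right, y up, looking along -z (the intrinsics and any distortion apply to the point x, -y, -z); pixel columns grow to the right and rows downward; lengths in mm; the calibration is good to about 2 mm. A picture is of the moment at which its call begins. There is no depth.
- ctrl.finish_job(): hands the job in, once; it reports no verdict.
Trained networks look in a picture, given as the dict that the camera call returned (one of the last four; its "shot" number tells which), for a name from the list of things; names that differ only in an ending like _2 or _b are one class to them, and where a whole thing is asked for, a point or a joint stands for the part that bears it (a point fixed in the world has none). Each returns a list of dicts, best first, with "confidence" (0 to 1); they miss things now and then, are a little off and sometimes report something else, mostly with a low value. They report only what shows in the picture. A call takes as long as a camera call.
- ctrl.search_frame(picture, query): "location" ([x, y, z] in mm, in world coordinates, good to about 4 mm: the middle of the surface that is visible of it).
- ctrl.mark_of(picture, query): "location" ([x, y, z] in mm, in world coordinates, good to about 4 mm: a listed point, or the origin of a listed thing).
The state is a dict: "clock": time; "qpos": joint angles; "qd": joint speeds; "tau": joint torques, N m; "eef_pos": TCP position; "tool_rot": TCP orientation; "force": force on the tool from outside, world axes, zero at the start; "torque": the same for the moment, N m; "width": finger opening in mm.
Only numpy, scipy, OpenCV 4.12 (cv2) and the standard library are available. Lean on these libraries where they do the work, as an engineer would, in place of code of your own. Each camera call takes 0.05 s, during which the arm holds its last target.

## Working session

There is one attempt and no reset: what is moved stays moved. The work goes in short steps, Python scripts to look and compute and a tool call to move; the robot and the scene stay as the last step left them, time stands still between calls to the robot, and variables do not carry over. Pictures are saved under pics/ and viewed, and the job is handed in when it is done.

Besides the shell and the picture viewer there is one more tool, called after "Request:" as name(argument=value, ...), one argument or row to a line, values as JSON. apply_moves: Moves the arm, as the interface text tells. Its arguments: {"type":"object","properties":{"motion":{"type":"array","items":{"type":"array","items":{"type":"number"}}}},"required":["motion"]}

```bash
ls; mkdir -p pics; python3 - <<'E'
from cell import ctrl
import cv2
print(ctrl.read_state(), ctrl.grip_depth)
for n in("top","side"):
    p=ctrl.get_image(n); cv2.imwrite(f"pics/{n}0.png",p["image"][:,:,::-1]); print({k:v for k,v in p.items() if k!="image"})
    for q in "bangle pearl_slide ribbed_slide flower_brooch star_brooch bangle_tray slide_tray brooch_tray near_cone side_cone".split():
        print(n,q,[( [round(float(a)) for a in d["location"]],round(d["confidence"],2)) for d in ctrl.mark_of(p,q)])
E
```

```text
pics
{'clock': 0.0, 'qpos': array([ 1.19520443,  0.62935419,  0.03844187,  1.51840698, -0.02699155,
        0.99631814, -0.01999535]), 'qd': array([ 1.95765440e-04, -1.18399635e-04,  1.99174897e-04,  1.45372784e-03,
        1.19939642e-03,  1.61473154e-03, -6.53236068e-05]), 'tau': array([ 1.85593290e-04, -5.63409877e+01,  1.22645114e+00, -1.93446279e+01,
        1.11194554e-02,  1.04336848e-02, -2.37191514e-06]), 'eef_pos': array([ 197.98370023, -618.42670622,  230.37142591]), 'tool_rot': array([-1.57083079,  0.00196829, -1.26099603]), 'force': array([ 0.47653211,  0.54848982, -0.04352041]), 'torque': array([-0.01535261, -0.00178901, -0.00419531]), 'width': 85.03529200583087} 18.700000000000003
{'vfov': 56.756816221176244, 'cx': 319.5967458912157, 'cy': 202.1772799878826, 'k1': -0.025089310873919312, 'extrinsics': array([[ 2.83944678e-02, -9.99593649e-01,  2.50823775e-03,
        -8.51799815e+00],
       [ 9.95330033e-01,  2.85047738e-02,  9.22258280e-02,
        -5.15295928e+02],
       [-9.22598487e-02, -1.22178942e-04,  9.95734957e-01,
        -9.23265558e+02],
       [ 0.0000000
[... 779 characters left out ...]
-5.51586693e-01,  5.52112753e-01,  6.25238857e-01,
        -4.59656368e+02],
       [ 0.00000000e+00,  0.00000000e+00,  0.00000000e+00,
         1.00000000e+00]]), 'shot': 2}
side bangle [([510, -11, 5], 0.93)]
side pearl_slide [([434, -94, -1], 0.83)]
side ribbed_slide [([627, -186, 1], 0.78), ([471, -310, -4], 0.32)]
side flower_brooch [([625, 200, 1], 0.7)]
side star_brooch [([442, 93, 1], 0.86), ([469, -309, -1], 0.54)]
side bangle_tray [([469, -313, -5], 0.57), ([432, -94, -3], 0.52), ([622, 199, 3], 0.16)]
side slide_tray [([666, -8, 2], 0.55), ([432, -94, -2], 0.43)]
side brooch_tray [([481, 309, -2], 0.91)]
side near_cone [([400, -7, -2], 0.54)]
side side_cone [([541, 120, 4], 0.84)]
```

View pics/top0.png

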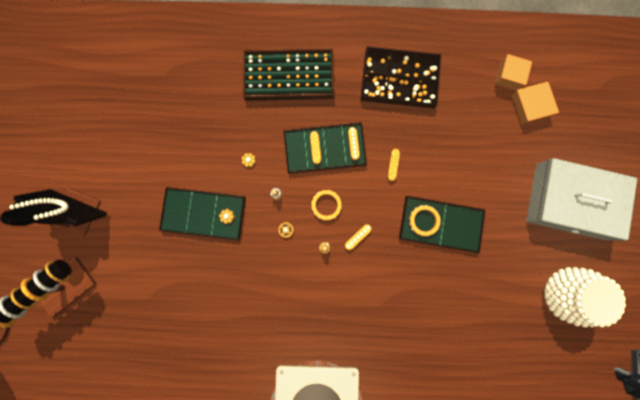

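View pics/side0.png

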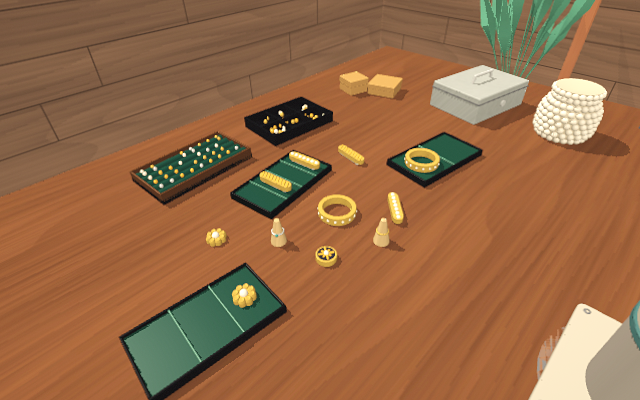

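```bash
cat > h.py <<'E'
import numpy as np, cv2
from cell import ctrl
def proj(p,P):
    P=np.asarray(P,float); E=p["extrinsics"]; c=P@E[:3,:3].T+E[:3,3]
    u=c[...,0]/-c[...,2]; v=-c[...,1]/-c[...,2]; r2=u*u+v*v; s=1+p["k1"]*r2
    f=200/np.tan(np.radians(p["vfov"])/2)
    return np.stack([p["cx"]+f*u*s,p["cy"]+f*v*s],-1)
def ortho(p,z,x0,x1,y0,y1,s):
    # rows: x from x1 (top) down to x0 ; cols: y from y1 (left) to y0 ; s px/mm
    X=x1-(np.arange(int((x1-x0)*s))+.5)/s; Y=y1-(np.arange(int((y1-y0)*s))+.5)/s
    G=np.stack(np.broadcast_arrays(X[:,None],Y[None],z*1.0),-1)
    m=proj(p,G).astype(np.float32)
    return cv2.remap(p["image"],m[...,0],m[...,1],cv2.INTER_CUBIC)
def st():
    s=ctrl.read_state(); print(round(s["clock"],2),np.round(s["eef_pos"],1),np.round(s["tool_rot"],4),np.round(s["force"],1),round(s["width"],1),np.round(s["qpos"],2)); return s
E
python3 - <<'E'
from h import *
import pickle
P={n:ctrl.get_image(n) for n in("top","side")}
pickle.dump(P,open("p0.pkl","wb"))
for n in P:
    o=ortho(P[n],12,370,740,-390,390,1.0); 
    for k in range(0,780,100): 
        pass
    o=o[:,:,::-1].copy()
    for y in range(-300,301,100): cv2.putText(o,str(y),(390-y,10),0,.35,(255,255,255)); cv2.line(o,(390-y,12),(390-y,18),(255,255,255))
    for x in range(400,740,100): cv2.putText(o,str(x),(0,740-x),0,.35,(255,255,255))
    cv2.imwrite(f"pics/o_{n}.png",o)
E
```

```text
(no output)
```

View pics/o_top.png

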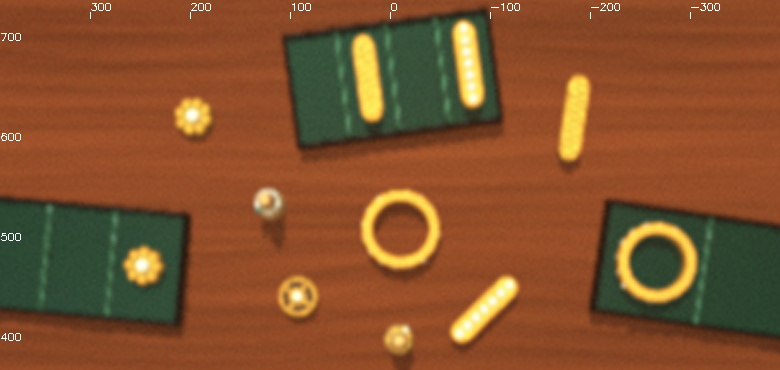

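View pics/o_side.png

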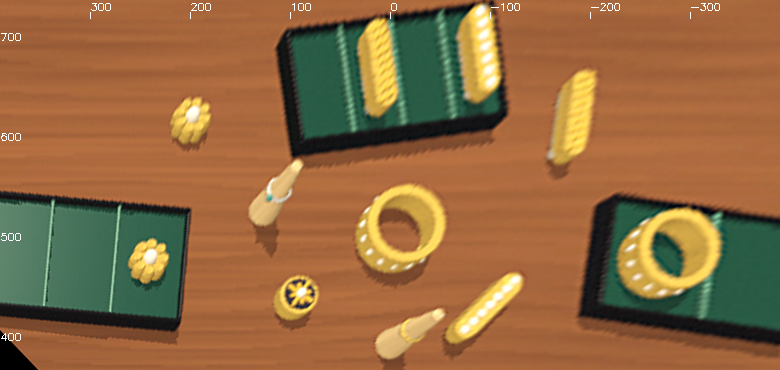

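```bash
cat > meas.py <<'E'
from h import *
def tray(p,c):
    s=2; x0,x1,y0,y1=c[0]-130,c[0]+130,c[1]-150,c[1]+150
    o=ortho(p,13,x0,x1,y0,y1,s).astype(int); R,G,B=o[...,0],o[...,1],o[...,2]
    m=((R<90)&(R<G+25)|(R+G+B<90)).astype(np.uint8)   # tray incl rims
    g=((G>R+8)).astype(np.uint8)
    out=[]
    for mm in (g,):
        mm=cv2.morphologyEx(mm,cv2.MORPH_CLOSE,np.ones((25,25)))
        n,l,stt,_=cv2.connectedComponentsWithStats(mm); k=1+np.argmax(stt[1:,4])
        cs,_=cv2.findContours((l==k).astype(np.uint8),cv2.RETR_EXTERNAL,cv2.CHAIN_APPROX_NONE)
        h=cv2.convexHull(max(cs,key=len)); (u,v),(w,hh),a=cv2.minAreaRect(h)
        bx=cv2.boxPoints(((u,v),(w,hh),a)); W=np.stack([x1-(bx[:,1]+.5)/s,y1-(bx[:,0]+.5)/s],1)
        e=[W[1]-W[0],W[2]-W[1]]; e=max(e,key=np.linalg.norm)
        yaw=np.arctan2(-e[0],e[1]); yaw=(yaw+np.pi/2)%np.pi-np.pi/2
        out.append((W.mean(0).round(1),round(float(yaw),4),round(w/s),round(hh/s)))
    return out
def piece(p,c,z,r,rect=True):
    s=4; x0,x1,y0,y1=c[0]-r,c[0]+r,c[1]-r,c[1]+r
    o=ortho(p,z,x0,x1,y0,y1,s).astype(np.uint8)
    hsv=cv2.cvtColor(o,cv2.COLOR_RGB2HSV); H,S,V=cv2.split(hsv)
    m=((V>150)&((H>17)|(S<60))).astype(np.uint8)
    m=cv2.morphologyEx(m,cv2.MORPH_CLOSE,np.ones((9,9)))
    n,l,stt,_=cv2.connectedComponentsWithStats(m); 
    k=1+np.argmax(stt[1:,4])
    cs,_=cv2.findContours((l==k).astype(np.uint8),cv2.RETR_EXTERNAL,cv2.CHAIN_APPROX_NONE); h=cv2.convexHull(max(cs,key=len))
    (u,v),(w,hh),a=cv2.minAreaRect(h); bx=cv2.boxPoints(((u,v),(w,hh),a)); W=np.stack([x1-(bx[:,1]+.5)/s,y1-(bx[:,0]+.5)/s],1)
    e=max([W[1]-W[0],W[2]-W[1]],key=np.linalg.norm); yaw=np.arctan2(e[1],e[0])%np.pi
    return W.mean(0).round(1),round(float(yaw),4),round(w/s,1),round(hh/s,1)
Z={"bangle":16,"pearl_slide":13,"ribbed_slide":13,"flower_brooch":8,"star_brooch":10}
E
python3 - <<'E'
from meas import *
import pickle
P=pickle.load(open("p0.pkl","rb"))
for n in P:
  for t,c in dict(bangle_tray=(471,-312),slide_tray=(664,-4),brooch_tray=(478,308)).items(): print(n,t,tray(P[n],c))
  for t,c,r in [("bangle",(512,-12),50),("pearl_slide",(433,-96),50),("ribbed_slide",(626,-186),55),("flower_brooch",(626,200),35),("star_brooch",(441,91),35)]:
    print(n,t,piece(P[n],c,Z[t],r))
E
```

```text
top bangle_tray [(array([ 468.6, -312.4], dtype=float32), -0.1419, 199, 107)]
top slide_tray [(array([662.3,  -2.8], dtype=float32), 0.1372, 106, 200)]
top brooch_tray [(array([479.5, 310. ], dtype=float32), -0.0919, 200, 107)]
top bangle (array([510.4, -10.6], dtype=float32), 1.6002, 76.7, 76.7)
top pearl_slide (array([430.4, -94.5], dtype=float32), 2.3531, 22.7, 84.0)
top ribbed_slide (array([ 621.5, -184.1], dtype=float32), 2.9962, 22.4, 84.5)
top flower_brooch (array([624.2, 197.1], dtype=float32), 2.4805, 34.6, 34.8)
top star_brooch (array([443.3,  91.7], dtype=float32), 2.8431, 36.2, 36.9)
side bangle_tray [(array([ 473. , -316.7], dtype=float32), -0.1552, 206, 111)]
side slide_tray [(array([660.2,  -0.9], dtype=float32), 0.1409, 124, 216)]
side brooch_tray [(array([484. , 307.5], dtype=float32), -0.0887, 205, 111)]
side bangle (array([508. ,  -6.8], dtype=float32), 2.3306, 76.9, 94.6)
side pearl_slide (array([430.7, -93.5], dtype=float32), 2.3468, 24.6, 96.9)
side ribbed_slide (array([ 621.8, -182. ], dtype=float32), 2.9833, 36.2, 97.2)
side flower_brooch (array([623.7, 197.3], dtype=float32), 2.4789, 36.5, 47.3)
side star_brooch (array([442.9,  92.8], dtype=float32), 2.3562, 38.0, 47.9)
```

```bash
cat >> h.py <<'E'
from scipy.optimize import fsolve
def unproj(p,uv,z): return fsolve(lambda a: proj(p,[a[0],a[1],z])-uv,[500,0]).round(1)
def go(*wps):
    s=st(); e=s["eef_pos"]; yaw=s["tool_rot"][2]
    for (x,y,z,w) in wps:
        d=np.array([x,y,z])-e; c,sn=np.cos(yaw),np.sin(yaw)
        print("cm", round((c*d[0]+sn*d[1])/10,2), round(-d[2]/10,2), round((-sn*d[0]+c*d[1])/10,2), "roll",round((yaw-w+np.pi)%(2*np.pi)-np.pi,3), "| yaw-az",round(w-np.arctan2(y,x),2))
E
python3 - <<'E'
from h import *
import pickle
P=pickle.load(open("p0.pkl","rb"))
for uv in [(570,140),(535,125),(600,150),(480,117)]: print(unproj(P["side"],uv,0))
for z in (0,60,120): print(z,unproj(P["top"],(598,300),z), unproj(P["side"],(577,88),z))
go((621.5,-184.1,110,-1.716),(621.5,-184.1,8,-1.716))
E
```

```text
[ 269.2 -627.5]
[ 362.9 -650.1]
[ 201.5 -624.6]
[ 492.6 -595.5]
0 [ 282.3 -726.6] [ 358.7 -991.3]
60 [ 291.4 -681.1] [ 332.2 -821.1]
120 [ 300.4 -635.6] [ 305.8 -650.8]
1.2 [ 198.2 -619.1  231.3] [-1.5708 -0.     -1.2611] [-0.5 -1.2 -0.1] 85.2 [ 1.2   0.63  0.04  1.52 -0.03  1.   -0.02]
cm -28.53 12.13 53.58 roll 0.455 | yaw-az -1.43
cm -28.53 22.33 53.58 roll 0.455 | yaw-az -1.43
```

Request:
apply_moves(
  motion=[
    [-28.5,0,53.6,0.455,4],
    [-28.5,0,53.6,0.455,4],
    [-28.5,0,53.6,0.455,4],
    [-28.5,0,53.6,0.455,4],
    [-28.5,0,53.6,0.455,4],
    [-28.5,0,53.6,0.455,4],
    [-28.5,0,53.6,0.455,4],
    [-28.5,0,53.6,0.455,4],
    [-28.5,0,53.6,0.455,4],
    [-28.5,0,53.6,0.455,4],
    [-28.5,0,53.6,0.455,4],
    [-28.5,0,53.6,0.455,4],
    [-28.5,12,53.6,0.455,4],
    [-28.5,17,53.6,0.455,4],
    [-28.5,17,53.6,0.455,4],
    [-28.5,17,53.6,0.455,4],
    [-28.5,17,53.6,0.455,4],
  ],
)

```text
clock: 3.32
eef_pos: [622.7, -186.0, 63.3]
tool_rot: [-1.568, -0.001, -1.718]
force: [-0.0, -0.7, 0.3]
width: 39.9
```

```bash
python3 - <<'E'
from h import *
go((621.5,-184.1,8,-1.716))
p=ctrl.get_image("side"); cv2.imwrite("pics/a1.png",p["image"][100:250,240:490,::-1].repeat(3,0).repeat(3,1))
E
```

```text
3.33 [ 622.7 -186.    63.3] [-1.5679e+00 -1.1000e-03 -1.7178e+00] [-0.  -0.7  0.3] 39.9 [ 0.18  0.83  0.12  1.65 -0.14  0.66 -1.35]
cm -0.17 5.53 -0.14 roll -0.002 | yaw-az -1.43
```

View pics/a1.png

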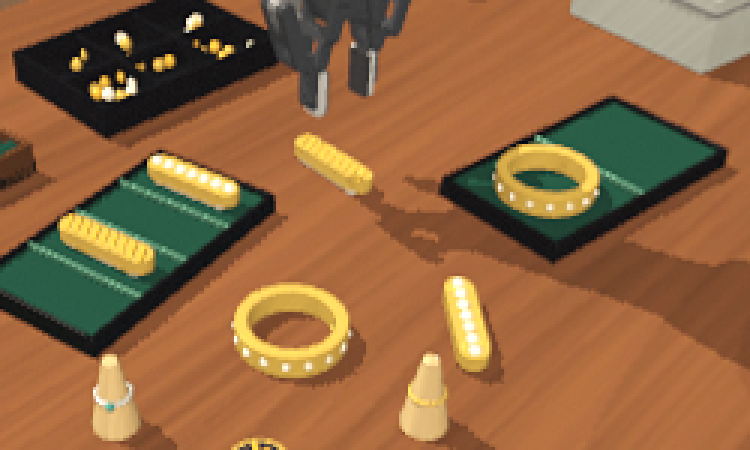

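Request:
apply_moves(
  motion=[
    [-0.15,3,-0.15,0,4],
    [-0.15,4.5,-0.15,0,4],
    [-0.15,5.5,-0.15,0,4],
    [-0.15,5.5,-0.15,0,4],
    [-0.15,5.5,-0.15,0,3.2],
    [-0.15,5.5,-0.15,0,2.4],
    [-0.15,5.5,-0.15,0,1],
    [-0.15,5.5,-0.15,0,1],
    [-0.15,5.5,-0.15,0,1],
    [-0.15,5.5,-0.15,0,1],
  ],
)

```text
clock: 4.62
eef_pos: [621.1, -182.7, 7.2]
tool_rot: [-1.569, -0.0, -1.716]
force: [-1.1, 0.5, 5.3]
width: 18.0
```

```bash
python3 - <<'E'
from h import *
go((665.7,-27.6,70,-1.433),(665.7,-27.6,20.5,-1.433))
E
```

```text
4.62 [ 621.1 -182.7    7.2] [-1.5695e+00 -2.0000e-04 -1.7160e+00] [-1.1  0.5  5.3] 18.0 [ 0.18  0.91  0.1   1.67 -0.15  0.57 -1.34]
cm -16.0 -6.28 2.17 roll -0.283 | yaw-az -1.39
cm -16.0 -1.33 2.17 roll -0.283 | yaw-az -1.39
```

Request:
apply_moves(
  motion=[
    [0,-1.5,0,0,1],
    [0,-4,0,0,1],
    [0,-6.3,0,0,1],
    [-5,-6.3,0.7,-0.1,1],
    [-10,-6.3,1.4,-0.2,1],
    [-14,-6.3,2,-0.283,1],
    [-16,-6.3,2.17,-0.283,1],
    [-16,-6.3,2.17,-0.283,1],
    [-16,-6.3,2.17,-0.283,1],
    [-16,-6.3,2.17,-0.283,1],
    [-16,-6.3,2.17,-0.283,1],
  ],
)

```text
clock: 6.0
eef_pos: [664.9, -29.0, 69.4]
tool_rot: [-1.571, -0.001, -1.435]
force: [-0.2, -0.2, -0.7]
width: 17.8
```

```bash
python3 - <<'E'
from h import *
go((665.7,-27.6,19.7,-1.433))
p=ctrl.get_image("side"); cv2.imwrite("pics/a2.png",p["image"][100:250,200:450,::-1].repeat(3,0).repeat(3,1))
E
```

```text
6.0 [664.9 -29.   69.4] [-1.5710e+00 -6.0000e-04 -1.4352e+00] [-0.2 -0.2 -0.7] 17.8 [-0.04  0.84  0.08  1.59 -0.09  0.71 -1.36]
cm -0.12 4.97 0.09 roll -0.002 | yaw-az -1.39
```

View pics/a2.png

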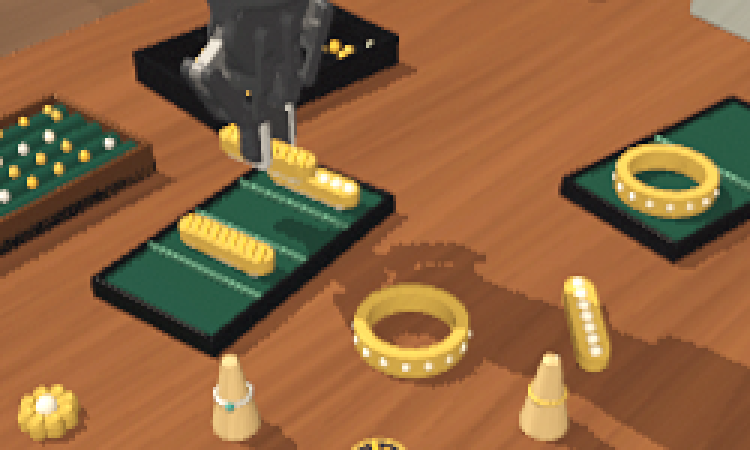

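Request:
apply_moves(
  motion=[
    [-0.1,2.5,0.1,0,1],
    [-0.1,4,0.1,0,1],
    [-0.1,4.6,0.1,0,1],
    [-0.1,4.9,0.1,0,1],
    [-0.1,4.95,0.1,0,1],
    [-0.1,5.0,0.1,0,1],
    [-0.1,5.0,0.1,0,1],
  ],
)

```text
clock: 6.92
eef_pos: [666.3, -26.2, 19.8]
tool_rot: [-1.57, -0.0, -1.433]
force: [-0.6, 0.2, 0.4]
width: 18.3
```

```bash
python3 - <<'E'
from h import *
st()
p=ctrl.get_image("side"); cv2.imwrite("pics/a3.png",p["image"][100:250,200:450,::-1].repeat(3,0).repeat(3,1))
E
```

```text
6.92 [666.3 -26.2  19.8] [-1.5701e+00 -1.0000e-04 -1.4331e+00] [-0.6  0.2  0.4] 18.3 [-0.04  0.91  0.07  1.6  -0.09  0.63 -1.36]
```

View pics/a3.png

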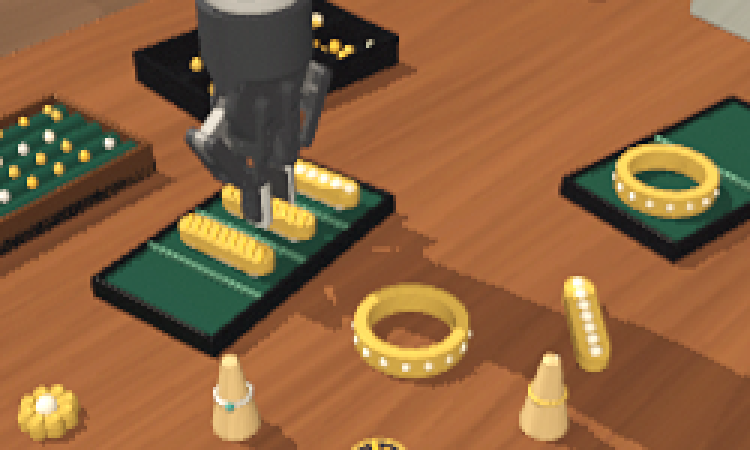

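Request:
apply_moves(
  motion=[
    [0,0.08,0,0,1.2],
    [0,0.08,0,0,2],
    [0,0.08,0,0,2.6],
    [0,0.08,0,0,2.8],
    [0,0.08,0,0,2.8],
    [0,-2,0,0,2.8],
    [0,-7,0,0,2.8],
    [0,-8,0,0,4],
    [0,-8,0,0,4],
  ],
)

```text
clock: 8.1
eef_pos: [666.8, -26.2, 101.2]
tool_rot: [-1.568, -0.0, -1.433]
force: [-0.4, -0.4, -0.4]
width: 40.2
```

```bash
python3 - <<'E'
from h import *
print("pearl yaw 2.353 jaw .782/-2.359")
go((430.4,-94.5,100,-2.359),(430.4,-94.5,100,.782))
E
```

```text
pearl yaw 2.353 jaw .782/-2.359
8.1 [666.8 -26.2 101.2] [-1.568e+00 -4.000e-04 -1.433e+00] [-0.4 -0.4 -0.4] 40.2 [-0.05  0.8   0.08  1.58 -0.08  0.76 -1.37]
cm 3.52 0.12 -24.36 roll 0.926 | yaw-az -2.14
cm 3.52 0.12 -24.36 roll -2.215 | yaw-az 1.0
```

Request:
apply_moves(
  motion=[
    [3.5,0,-24.4,0.926,4],
    [3.5,0,-24.4,0.926,4],
    [3.5,0,-24.4,0.926,4],
    [3.5,0,-24.4,0.926,4],
    [3.5,0,-24.4,0.926,4],
    [3.5,0,-24.4,0.926,4],
    [3.5,0,-24.4,0.926,4],
    [3.5,3,-24.4,0.926,4],
    [3.5,5,-24.4,0.926,4],
    [3.5,5,-24.4,0.926,4],
    [3.5,5,-24.4,0.926,4],
  ],
)

```text
clock: 9.48
eef_pos: [429.6, -94.4, 49.6]
tool_rot: [-1.57, 0.0, -2.358]
force: [-0.3, -0.2, 0.9]
width: 40.0
```

```bash
python3 - <<'E'
from h import *
from meas import *
go((430.4,-94.5,8,-2.359))
p=ctrl.get_image("top"); cv2.imwrite("pics/b1.png",p["image"][110:270,200:420,::-1].repeat(3,0).repeat(3,1))
E
```

```text
9.47 [429.6 -94.4  49.6] [-1.5705e+00  4.0000e-04 -2.3579e+00] [-0.3 -0.2  0.9] 40.0 [ 0.04  0.69  0.17  2.23 -0.45  0.25 -1.76]
cm -0.05 4.16 0.06 roll 0.001 | yaw-az -2.14
```

View pics/b1.png

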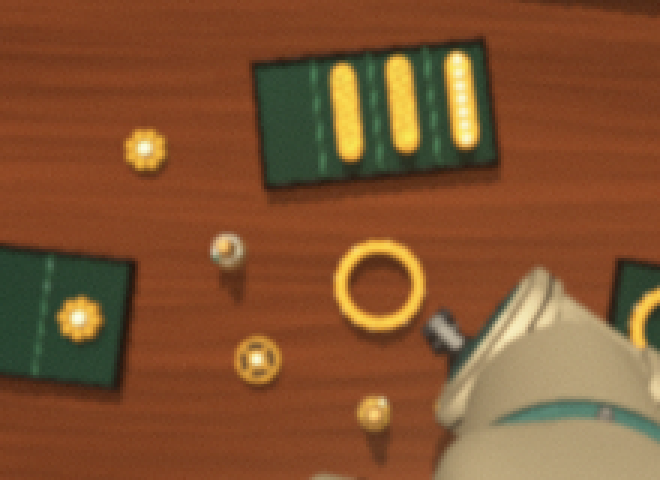

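Request:
apply_moves(
  motion=[
    [0,2,0,0,4],
    [0,3.5,0,0,4],
    [0,4.15,0,0,4],
    [0,4.15,0,0,4],
    [0,4.15,0,0,4],
  ],
)

```text
clock: 10.15
eef_pos: [429.7, -94.3, 8.5]
tool_rot: [-1.57, 0.001, -2.358]
force: [-0.4, -1.1, -0.3]
width: 39.9
```

```bash
python3 - <<'E'
from h import *
go((430.4,-94.5,8,-2.359))
p=ctrl.get_image("side"); cv2.imwrite("pics/b2.png",p["image"][150:300,270:470,::-1].repeat(3,0).repeat(3,1))
E
```

```text
10.15 [429.7 -94.3   8.5] [-1.5699e+00  1.0000e-03 -2.3584e+00] [-0.4 -1.1 -0.3] 39.9 [-0.04  0.8   0.29  2.25 -1.07  0.24 -1.14]
cm -0.04 0.05 0.06 roll 0.001 | yaw-az -2.14
```

View pics/b2.png

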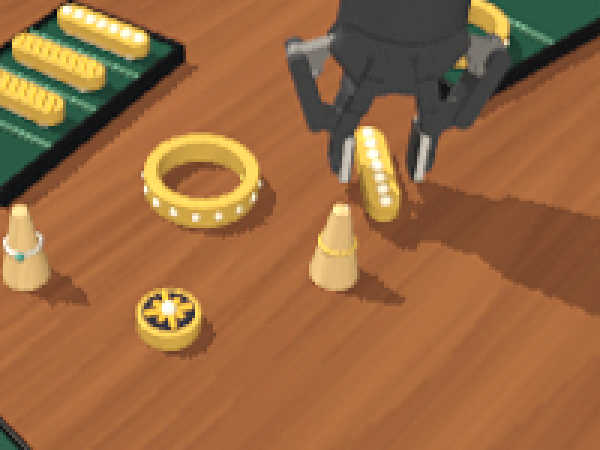

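Request:
apply_moves(
  motion=[
    [0,0.08,0,0,3.2],
    [0,0.08,0,0,2.4],
    [0,0.08,0,0,1],
    [0,0.08,0,0,1],
    [0,0.08,0,0,1],
    [0,0.08,0,0,1],
    [0,-1,0,0,1],
    [0,-3,0,0,1],
    [0,-6,0,0,1],
    [0,-9,0,0,1],
    [0,-9,0,0,1],
    [0,-9,0,0,1],
  ],
)

```text
clock: 11.7
eef_pos: [428.9, -94.0, 97.4]
tool_rot: [-1.571, 0.0, -2.359]
force: [0.7, 0.5, -0.5]
width: 17.7
```

```bash
python3 - <<'E'
from h import *
go((652,71.5,100,-1.433),(652,71.5,20.3,-1.433))
p=ctrl.get_image("side"); cv2.imwrite("pics/b3.png",p["image"][150:300,270:470,::-1].repeat(3,0).repeat(3,1))
E
```

```text
11.7 [428.9 -94.   97.4] [-1.5714  0.     -2.3586] [ 0.7  0.5 -0.5] 17.7 [-0.26  0.66  0.62  2.22 -0.83  0.5  -1.34]
cm -27.49 -0.26 4.01 roll -0.926 | yaw-az -1.54
cm -27.49 7.71 4.01 roll -0.926 | yaw-az -1.54
```

View pics/b3.png

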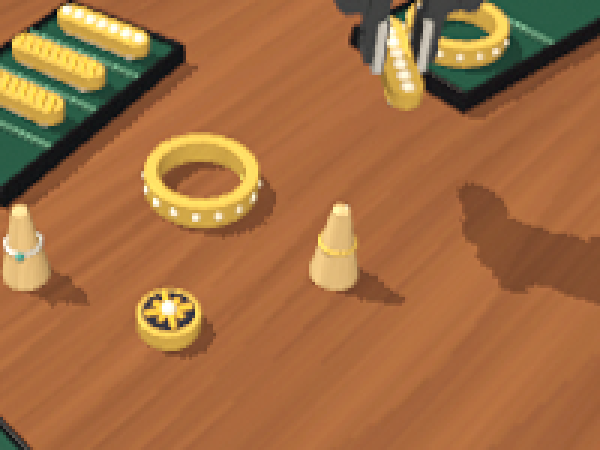

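Request:
apply_moves(
  motion=[
    [-5,0,0.7,-0.17,1],
    [-10,0,1.4,-0.34,1],
    [-15,0,2.1,-0.5,1],
    [-20,0,2.8,-0.66,1],
    [-25,0,3.6,-0.82,1],
    [-27.5,0,4,-0.926,1],
    [-27.5,0,4,-0.926,1],
    [-27.5,3,4,-0.926,1],
    [-27.5,4,4,-0.926,1],
    [-27.5,4,4,-0.926,1],
    [-27.5,4,4,-0.926,1],
  ],
)

```text
clock: 13.12
eef_pos: [652.7, 70.6, 58.6]
tool_rot: [-1.57, -0.0, -1.434]
force: [-0.6, -0.1, -0.0]
width: 17.8
```

```bash
python3 - <<'E'
from h import *
go((652,71.5,20.3,-1.433))
p=ctrl.get_image("side"); cv2.imwrite("pics/b4.png",p["image"][130:260,200:400,::-1].repeat(3,0).repeat(3,1))
E
```

```text
13.12 [652.7  70.6  58.6] [-1.5699e+00 -2.0000e-04 -1.4340e+00] [-0.6 -0.1 -0. ] 17.8 [-0.41  0.9   0.46  1.63 -0.54  0.74 -1.13]
cm -0.09 3.83 -0.05 roll -0.001 | yaw-az -1.54
```

View pics/b4.png

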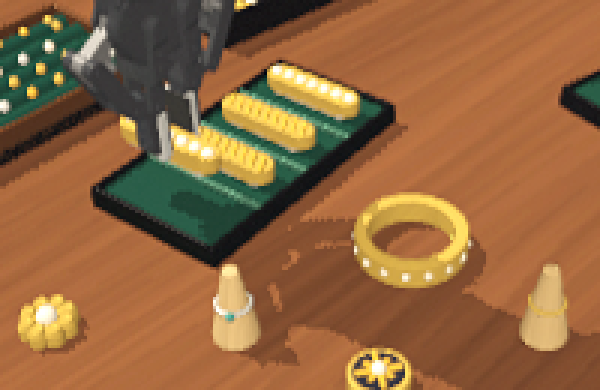

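Request:
apply_moves(
  motion=[
    [-0.1,2,0,0,1],
    [-0.1,3.2,0,0,1],
    [-0.1,3.6,0,0,1],
    [-0.1,3.8,0,0,1],
    [-0.1,3.9,0,0,1],
    [-0.1,3.9,0,0,1],
    [-0.1,3.9,0,0,1.6],
    [-0.1,3.9,0,0,2.2],
    [-0.1,3.9,0,0,2.8],
    [-0.1,3.9,0,0,2.8],
    [-0.1,3.9,0,0,2.8],
    [-0.1,2,0,0,2.8],
    [-0.1,-3,0,0,3],
    [-0.1,-5,0,0,3],
    [-0.1,-5,0,0,3],
  ],
)

```text
clock: 15.05
eef_pos: [653.6, 72.2, 110.3]
tool_rot: [-1.567, 0.0, -1.433]
force: [-0.3, 1.5, -0.2]
width: 29.8
```

```bash
python3 - <<'E'
from h import *
st()
for n in("side","top"):
  p=ctrl.get_image(n); cv2.imwrite(f"pics/b5{n}.png",p["image"][100:270,200:400,::-1].repeat(3,0).repeat(3,1))
E
```

```text
15.05 [653.6  72.2 110.3] [-1.5665e+00  1.0000e-04 -1.4329e+00] [-0.3  1.5 -0.2] 29.8 [-0.44  0.83  0.5   1.61 -0.51  0.83 -1.16]
```

View pics/b5side.png

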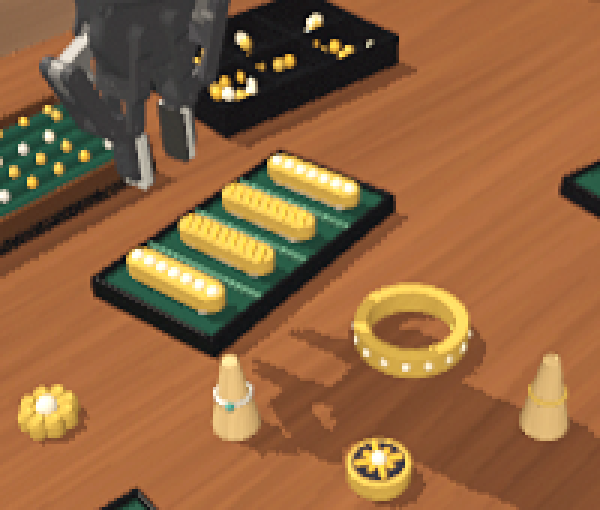

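View pics/b5top.png

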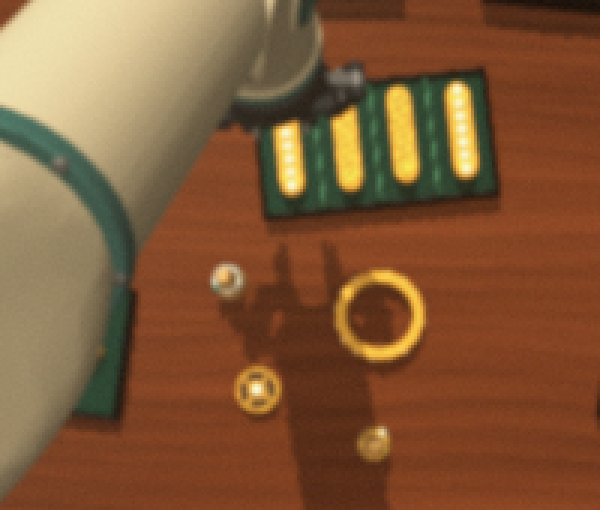

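```bash
python3 - <<'E'
from h import *
import pickle
P=pickle.load(open("p0.pkl","rb"))
for n in P:
    c=(624,197); s=10
    o=ortho(P[n],7,c[0]-28,c[0]+28,c[1]-28,c[1]+28,s)
    cv2.imwrite(f"pics/f{n}.png",o[:,:,::-1])
o=np.hstack([cv2.imread("pics/ftop.png"),cv2.imread("pics/fside.png")]); cv2.imwrite("pics/f.png",cv2.resize(o,None,fx=.7,fy=.7))
E
```

```text
(no output)
```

View pics/f.png

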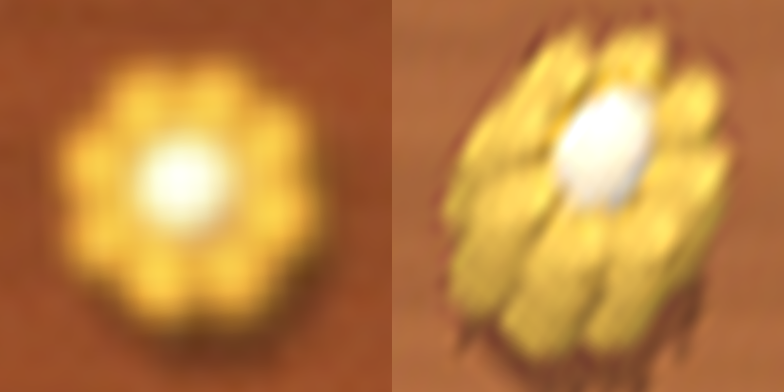

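```bash
python3 - <<'E'
from h import *
go((624,197.2,100,0.06),(624,197.2,40,.06))
E
```

```text
15.15 [651.5  72.5 107.4] [-1.5718e+00  6.0000e-04 -1.4328e+00] [-0.1  0.1 -0.9] 29.8 [-0.44  0.84  0.5   1.61 -0.51  0.83 -1.16]
cm -12.73 0.74 -1.01 roll -1.493 | yaw-az -0.25
cm -12.73 6.74 -1.01 roll -1.493 | yaw-az -0.25
```

Request:
apply_moves(
  motion=[
    [-12.7,0.7,-1,-1.493,5.5],
    [-12.7,0.7,-1,-1.493,5.5],
    [-12.7,0.7,-1,-1.493,5.5],
    [-12.7,0.7,-1,-1.493,5.5],
    [-12.7,0.7,-1,-1.493,5.5],
    [-12.7,0.7,-1,-1.493,5.5],
    [-12.7,0.7,-1,-1.493,5.5],
    [-12.7,0.7,-1,-1.493,5.5],
    [-12.7,0.7,-1,-1.493,5.5],
    [-12.7,3,-1,-1.493,5.5],
    [-12.7,6.5,-1,-1.493,5.5],
    [-12.7,6.7,-1,-1.493,5.5],
    [-12.7,6.7,-1,-1.493,5.5],
    [-12.7,6.7,-1,-1.493,5.5],
  ],
)

```text
clock: 16.9
eef_pos: [625.8, 196.9, 42.2]
tool_rot: [-1.57, -0.002, 0.059]
force: [-0.7, 0.3, 0.7]
width: 55.0
```

```bash
python3 - <<'E'
from h import *
go((624,197.2,3.5,.06))
for n in("side","top"):
  p=ctrl.get_image(n); cv2.imwrite(f"pics/c1{n}.png",p["image"][100:300,160:360,::-1].repeat(3,0).repeat(3,1))
E
```

```text
16.9 [625.8 196.9  42.2] [-1.5703 -0.0022  0.0593] [-0.7  0.3  0.7] 55.0 [-0.4   0.87  0.1   1.64 -0.12  0.64 -0.18]
cm -0.18 3.87 0.04 roll -0.001 | yaw-az -0.25
```

View pics/c1side.png

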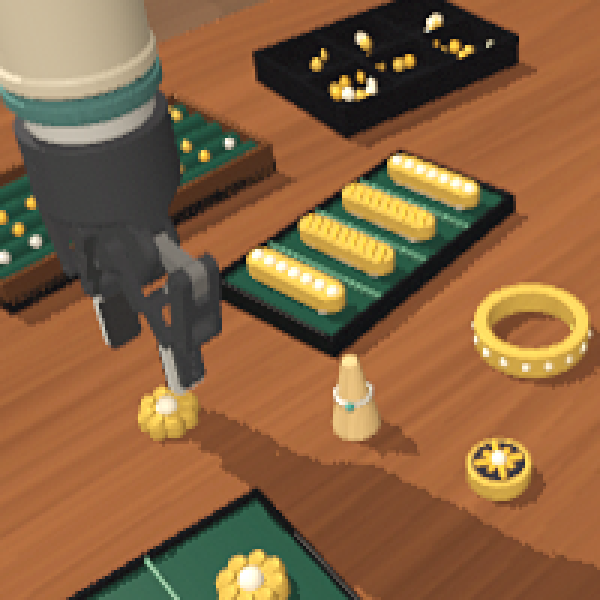

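Request:
apply_moves(
  motion=[
    [-0.2,2,0,0,5.5],
    [-0.2,3.3,0,0,5.5],
    [-0.2,3.85,0,0,5.5],
    [-0.2,3.85,0,0,5.5],
    [-0.2,3.85,0,0,4.8],
    [-0.2,3.85,0,0,4.2],
    [-0.2,3.85,0,0,3],
    [-0.2,3.85,0,0,3],
    [-0.2,3.85,0,0,3],
    [-0.2,3.85,0,0,3],
    [-0.2,3,0,0,3],
    [-0.2,0,0,0,3],
    [-0.2,-5,0,0,3],
    [-0.2,-5,0,0,3],
    [-0.2,-5,0,0,3],
  ],
)

```text
clock: 18.88
eef_pos: [622.5, 196.4, 90.9]
tool_rot: [-1.571, 0.0, 0.06]
force: [-1.2, -0.2, -0.6]
width: 35.0
```

```bash
python3 - <<'E'
from h import *
go((485.6,375.7,90,-.092),(485.6,375.7,16,-.092))
for n in("side",):
  p=ctrl.get_image(n); cv2.imwrite(f"pics/c2{n}.png",p["image"][100:300,160:360,::-1].repeat(3,0).repeat(3,1))
E
```

```text
18.88 [622.5 196.4  90.9] [-1.5707e+00  3.0000e-04  6.0000e-02] [-1.2 -0.2 -0.6] 35.0 [-0.41  0.8   0.11  1.63 -0.12  0.72 -0.19]
cm -12.59 0.09 18.72 roll 0.152 | yaw-az -0.75
cm -12.59 7.49 18.72 roll 0.152 | yaw-az -0.75
```

View pics/c2side.png

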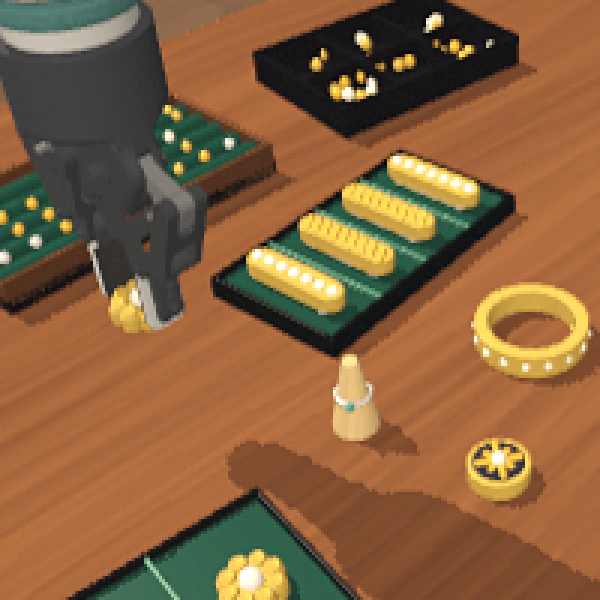

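Request:
apply_moves(
  motion=[
    [-3,0,4.5,0.05,3],
    [-6,0,9,0.1,3],
    [-9,0,13.5,0.152,3],
    [-12,0,18,0.152,3],
    [-12.6,0,18.7,0.152,3],
    [-12.6,0,18.7,0.152,3],
    [-12.6,2,18.7,0.152,3],
    [-12.6,4,18.7,0.152,3],
    [-12.6,4.5,18.7,0.152,3],
    [-12.6,4.5,18.7,0.152,3],
    [-12.6,4.5,18.7,0.152,3],
  ],
)

```text
clock: 20.3
eef_pos: [486.4, 375.6, 46.3]
tool_rot: [-1.57, -0.001, -0.092]
force: [0.0, 0.1, -0.6]
width: 35.0
```

```bash
python3 - <<'E'
from h import *
go((485.6,375.7,16,-.092))
for n in("side",):
  p=ctrl.get_image(n); cv2.imwrite(f"pics/c3{n}.png",p["image"][200:400,100:300,::-1].repeat(3,0).repeat(3,1))
E
```

```text
20.3 [486.4 375.6  46.3] [-1.5702e+00 -8.0000e-04 -9.2300e-02] [ 0.   0.1 -0.6] 35.0 [-0.8   0.83  0.16  1.76 -0.22  0.57 -0.6 ]
cm -0.09 3.03 -0.0 roll -0.0 | yaw-az -0.75
```

View pics/c3side.png

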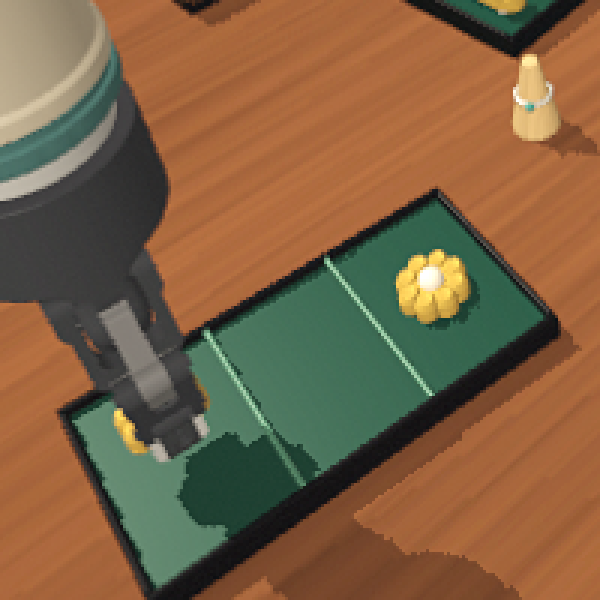

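Request:
apply_moves(
  motion=[
    [-0.1,1.5,0,0,3],
    [-0.1,2.4,0,0,3],
    [-0.1,2.8,0,0,3],
    [-0.1,3.0,0,0,3],
    [-0.1,3.05,0,0,3],
    [-0.1,3.05,0,0,3],
  ],
)

```text
clock: 21.1
eef_pos: [485.1, 375.7, 15.5]
tool_rot: [-1.57, -0.0, -0.092]
force: [0.4, -0.3, -0.2]
width: 34.9
```

Request:
apply_moves(
  motion=[
    [0,0.05,0,0,3.6],
    [0,0.05,0,0,4.2],
    [0,0.05,0,0,4.8],
    [0,0.05,0,0,5],
    [0,0.05,0,0,5],
    [0,-1.5,0,0,5],
    [0,-6,0,0,5],
    [0,-9,0,0,5],
    [0,-9,0,0,5],
  ],
)

```text
clock: 22.22
eef_pos: [486.8, 376.9, 109.1]
tool_rot: [-1.566, -0.005, -0.092]
force: [0.3, 0.2, -0.3]
width: 50.0
```

```bash
python3 - <<'E'
from h import *
go((443.1,92,100,-.092),(443.1,92,40,-.092))
for n in("side",):
  p=ctrl.get_image(n); cv2.imwrite(f"pics/c4{n}.png",p["image"][200:400,100:300,::-1].repeat(3,0).repeat(3,1))
E
```

```text
22.23 [486.8 376.9 109.1] [-1.5663 -0.0048 -0.0921] [ 0.3  0.2 -0.3] 50.0 [-0.82  0.73  0.19  1.73 -0.2   0.69 -0.61]
cm -1.73 0.91 -28.78 roll -0.0 | yaw-az -0.3
cm -1.73 6.91 -28.78 roll -0.0 | yaw-az -0.3
```

View pics/c4side.png

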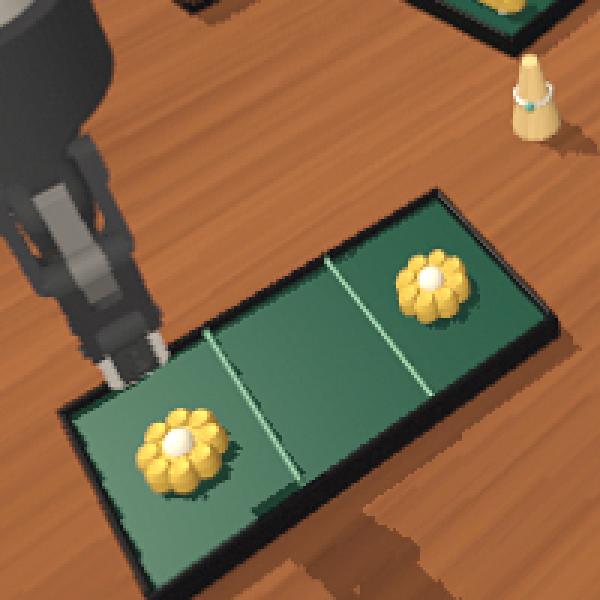

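Request:
apply_moves(
  motion=[
    [-1.7,0.5,-28.8,0,5.5],
    [-1.7,0.5,-28.8,0,5.5],
    [-1.7,0.5,-28.8,0,5.5],
    [-1.7,0.5,-28.8,0,5.5],
    [-1.7,0.5,-28.8,0,5.5],
    [-1.7,0.5,-28.8,0,5.5],
    [-1.7,0.5,-28.8,0,5.5],
    [-1.7,4,-28.8,0,5.5],
    [-1.7,6.9,-28.8,0,5.5],
    [-1.7,6.9,-28.8,0,5.5],
    [-1.7,6.9,-28.8,0,5.5],
    [-1.7,6.9,-28.8,0,5.5],
  ],
)

```text
clock: 23.78
eef_pos: [441.9, 91.5, 36.4]
tool_rot: [-1.57, -0.001, -0.09]
force: [-0.2, 0.3, -0.2]
width: 54.9
```

```bash
python3 - <<'E'
from h import *
go((443.1,92,3.5,-.092))
for n in("side",):
  p=ctrl.get_image(n); cv2.imwrite(f"pics/d1{n}.png",p["image"][150:350,230:430,::-1].repeat(3,0).repeat(3,1))
E
```

```text
23.77 [441.9  91.5  36.4] [-1.5702e+00 -7.0000e-04 -9.0100e-02] [-0.2  0.3 -0.2] 54.9 [-0.36  0.72  0.13  2.21 -0.39  0.23  0.03]
cm 0.12 3.29 0.06 roll 0.002 | yaw-az -0.3
```

View pics/d1side.png

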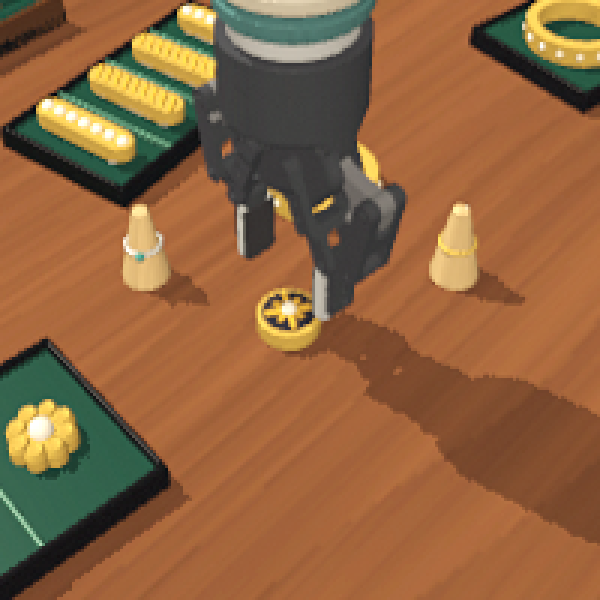

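Request:
apply_moves(
  motion=[
    [0.1,1,0,0,5.5],
    [0.1,2,0,0,5.5],
    [0.1,2.8,0,0,5.5],
    [0.1,3.25,0,0,5.5],
    [0.1,3.25,0,0,5.5],
    [0.1,3.25,0,0,5.5],
  ],
)

```text
clock: 24.58
eef_pos: [442.7, 90.5, 4.2]
tool_rot: [-1.57, -0.001, -0.092]
force: [0.7, -0.1, -0.6]
width: 54.9
```

```bash
python3 - <<'E'
from h import *
go((443.1,92,3.5,-.092))
E
```

```text
24.57 [442.7  90.5   4.2] [-1.5703e+00 -6.0000e-04 -9.1800e-02] [ 0.7 -0.1 -0.6] 54.9 [-0.44  0.81  0.27  2.22 -0.97  0.24  0.61]
cm 0.02 0.07 0.15 roll 0.0 | yaw-az -0.3
```

Request:
apply_moves(
  motion=[
    [0,0.05,0.1,0,4.8],
    [0,0.05,0.1,0,4.2],
    [0,0.05,0.1,0,3],
    [0,0.05,0.1,0,3],
    [0,0.05,0.1,0,3],
    [0,0.05,0.1,0,3],
    [0,-1,0.1,0,3],
    [0,-4,0.1,0,3],
    [0,-9,0.1,0,3],
    [0,-9,0.1,0,3],
    [0,-9,0.1,0,3],
  ],
)

```text
clock: 25.95
eef_pos: [442.2, 91.8, 93.6]
tool_rot: [-1.57, 0.0, -0.091]
force: [0.2, -0.5, -0.6]
width: 34.9
```

```bash
python3 - <<'E'
from h import *
go((479.5,310,95,-.092),(479.5,310,16,-.092))
for n in("side",):
  p=ctrl.get_image(n); cv2.imwrite(f"pics/d2{n}.png",p["image"][150:350,230:430,::-1].repeat(3,0).repeat(3,1))
E
```

```text
25.95 [442.2  91.8  93.6] [-1.5703e+00  4.0000e-04 -9.1200e-02] [ 0.2 -0.5 -0.6] 34.9 [-0.65  0.67  0.57  2.19 -0.78  0.49  0.45]
cm 1.73 -0.14 22.07 roll 0.001 | yaw-az -0.67
cm 1.73 7.76 22.07 roll 0.001 | yaw-az -0.67
```

View pics/d2side.png

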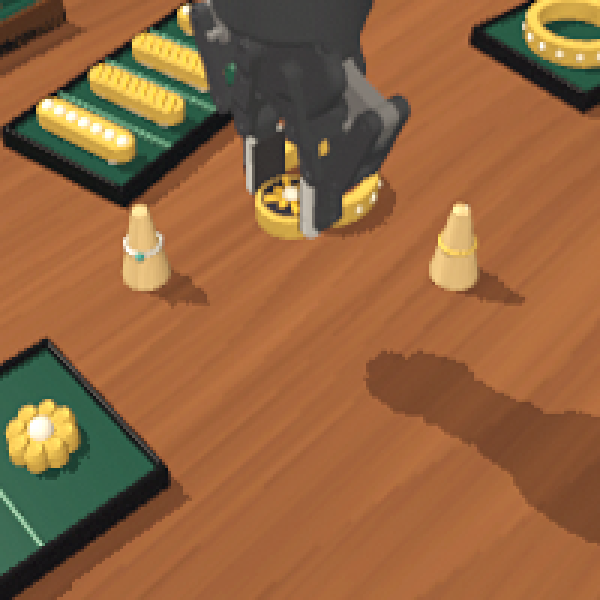

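Request:
apply_moves(
  motion=[
    [0.4,0,5,0,3],
    [0.8,0,10,0,3],
    [1.2,0,15,0,3],
    [1.7,0,20,0,3],
    [1.7,0,22,0,3],
    [1.7,0,22,0,3],
    [1.7,2,22,0,3],
    [1.7,5,22,0,3],
    [1.7,6.5,22,0,3],
    [1.7,7.2,22,0,3],
    [1.7,7.4,22,0,3],
    [1.7,7.4,22,0,3],
    [1.7,7.4,22,0,3],
  ],
)

```text
clock: 27.62
eef_pos: [480.1, 309.1, 20.5]
tool_rot: [-1.57, -0.001, -0.092]
force: [0.2, -0.2, 0.7]
width: 35.0
```

```bash
python3 - <<'E'
from h import *
go((479.5,310,15.8,-.092))
for n in("side",):
  p=ctrl.get_image(n); cv2.imwrite(f"pics/d3{n}.png",p["image"][200:400,130:330,::-1].repeat(3,0).repeat(3,1))
E
```

```text
27.62 [480.1 309.1  20.5] [-1.57e+00 -1.00e-03 -9.19e-02] [ 0.2 -0.2  0.7] 35.0 [-0.97  0.91  0.57  1.9  -0.86  0.6   0.08]
cm -0.07 0.47 0.08 roll 0.0 | yaw-az -0.67
```

View pics/d3side.png

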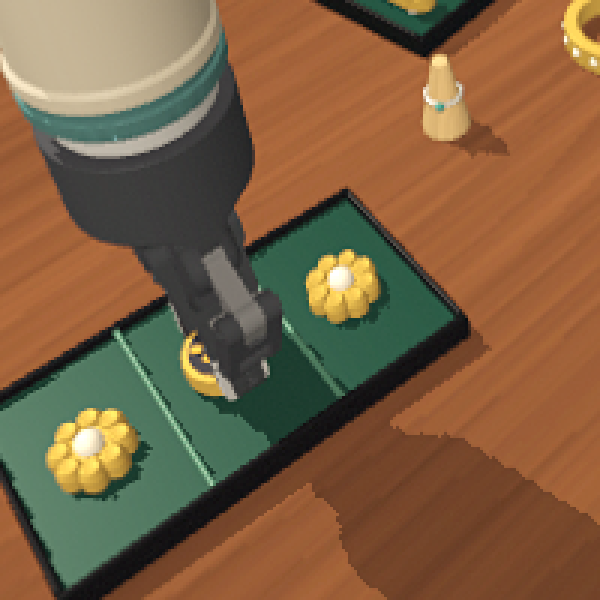

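Request:
apply_moves(
  motion=[
    [0,0.25,0,0,3],
    [0,0.4,0,0,3],
    [0,0.5,0,0,3],
    [0,0.5,0,0,3],
    [0,0.5,0,0,3.6],
    [0,0.5,0,0,4.2],
    [0,0.5,0,0,4.8],
    [0,0.5,0,0,5],
    [0,0.5,0,0,5],
    [0,-1,0,0,5],
    [0,-5,0,0,5],
    [0,-8.5,0,0,5],
    [0,-8.5,0,0,5],
  ],
)

```text
clock: 29.3
eef_pos: [481.7, 309.5, 108.2]
tool_rot: [-1.567, -0.005, -0.092]
force: [0.0, -0.0, -0.4]
width: 49.8
```

```bash
python3 - <<'E'
from h import *
st()
for n in("side",):
  p=ctrl.get_image(n); cv2.imwrite(f"pics/d4{n}.png",p["image"][200:400,130:330,::-1].repeat(3,0).repeat(3,1))
E
```

```text
29.3 [481.7 309.5 108.2] [-1.5673 -0.0049 -0.0921] [ 0.  -0.  -0.4] 49.8 [-1.04  0.79  0.7   1.87 -0.74  0.75 -0.02]
```

View pics/d4side.png

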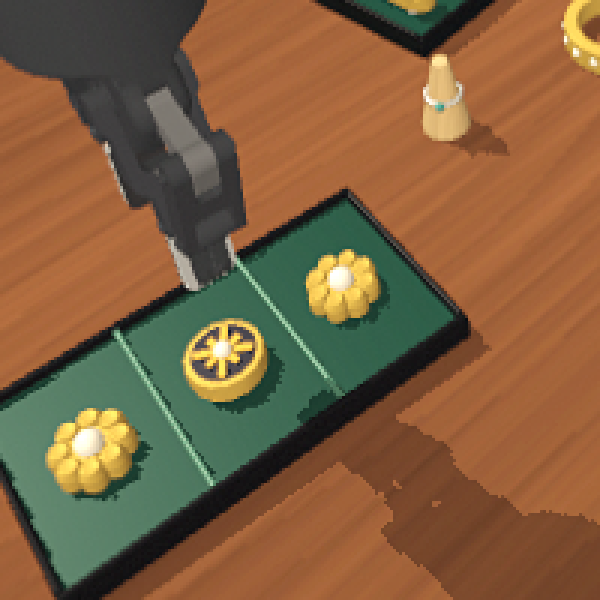

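```bash
python3 - <<'E'
from h import *
go((543.9,-10.6,108,0),(543.9,-10.6,40,0))
E
```

```text
29.35 [480.4 309.4 106.5] [-1.5687 -0.0023 -0.0919] [-0.7 -0.6  0.5] 50.3 [-1.04  0.8   0.7   1.87 -0.74  0.75 -0.02]
cm 9.25 -0.15 -31.28 roll -0.092 | yaw-az 0.02
cm 9.25 6.65 -31.28 roll -0.092 | yaw-az 0.02
```

Request:
apply_moves(
  motion=[
    [9.25,0,-31.3,-0.092,3],
    [9.25,0,-31.3,-0.092,3],
    [9.25,0,-31.3,-0.092,3],
    [9.25,0,-31.3,-0.092,3],
    [9.25,0,-31.3,-0.092,3],
    [9.25,0,-31.3,-0.092,3],
    [9.25,0,-31.3,-0.092,3],
    [9.25,0,-31.3,-0.092,3],
    [9.25,4,-31.3,-0.092,3],
    [9.25,6.6,-31.3,-0.092,3],
    [9.25,6.6,-31.3,-0.092,3],
    [9.25,6.6,-31.3,-0.092,3],
    [9.25,6.6,-31.3,-0.092,3],
  ],
)

```text
clock: 30.98
eef_pos: [543.9, -10.9, 39.9]
tool_rot: [-1.571, -0.002, 0.001]
force: [0.9, -0.4, 0.2]
width: 30.0
```

```bash
python3 - <<'E'
from h import *
go((543.9,-10.6,7,0))
for n in("side","top"):
  p=ctrl.get_image(n); cv2.imwrite(f"pics/e1{n}.png",p["image"][100:300,240:440,::-1].repeat(3,0).repeat(3,1))
E
```

```text
30.98 [543.9 -10.9  39.9] [-1.5708e+00 -1.9000e-03  9.0000e-04] [ 0.9 -0.4  0.2] 30.0 [-0.34  0.83  0.5   1.97 -0.76  0.53  0.69]
cm 0.0 3.29 0.03 roll 0.001 | yaw-az 0.02
```

View pics/e1side.png

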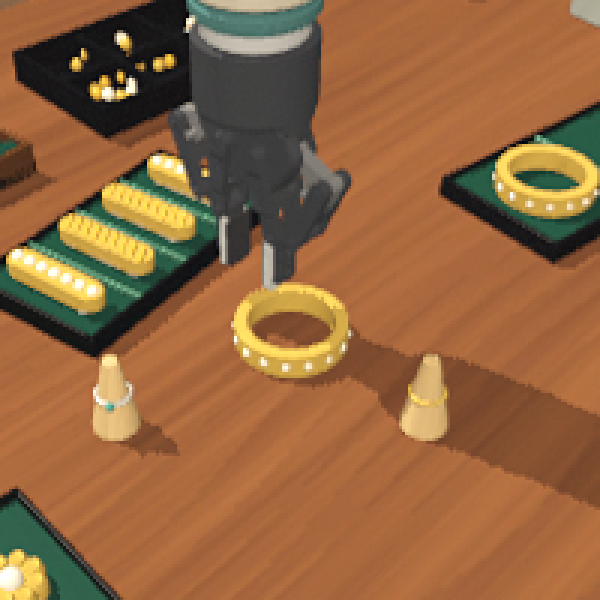

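View pics/e1top.png

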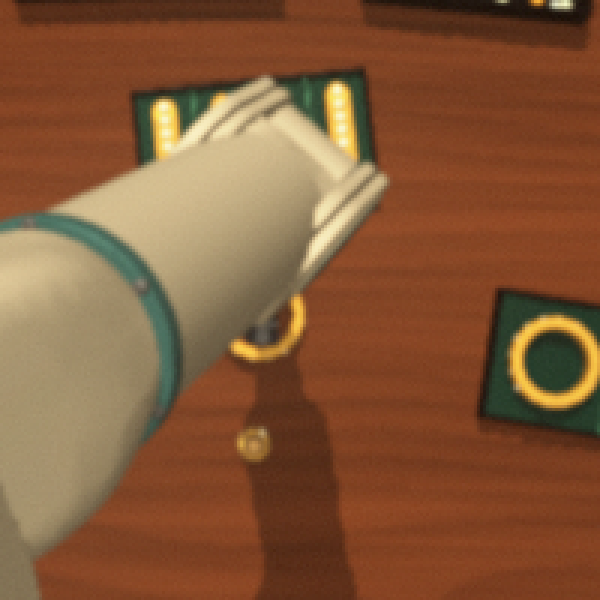

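Request:
apply_moves(
  motion=[
    [0,1.2,0,0,3],
    [0,2.2,0,0,3],
    [0,3,0,0,3],
    [0,3.3,0,0,3],
    [0,3.3,0,0,3],
    [0,3.3,0,0,3],
  ],
)

```text
clock: 31.82
eef_pos: [543.3, -11.5, 6.0]
tool_rot: [-1.571, -0.0, -0.0]
force: [0.6, 0.0, 1.1]
width: 30.0
```

```bash
python3 - <<'E'
from h import *
go((543.9,-10.6,7,0))
for n in("side",):
  p=ctrl.get_image(n); cv2.imwrite(f"pics/e2{n}.png",p["image"][150:250,270:370,::-1].repeat(6,0).repeat(6,1))
E
```

```text
31.82 [543.3 -11.5   6. ] [-1.5709e+00 -4.0000e-04 -1.0000e-04] [0.6 0.  1.1] 30.0 [-0.31  0.88  0.44  1.97 -0.81  0.47  0.73]
cm 0.06 -0.1 0.09 roll -0.0 | yaw-az 0.02
```

View pics/e2side.png

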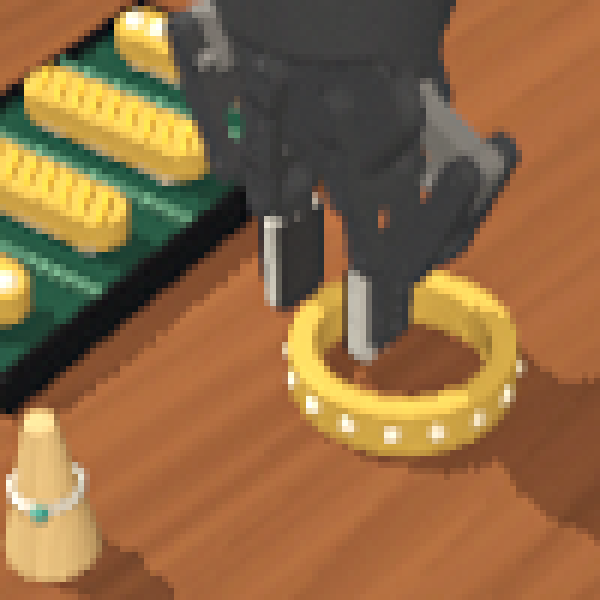

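Finger is inside the ring, the other outside. Close (aiming for z≈7) and lift slowly.

Request:
apply_moves(
  motion=[
    [0,-0.1,0,0,2.2],
    [0,-0.1,0,0,1.5],
    [0,-0.1,0,0,0.4],
    [0,-0.1,0,0,0.4],
    [0,-0.1,0,0,0.4],
    [0,-0.1,0,0,0.4],
  ],
)

```text
clock: 32.62
eef_pos: [543.6, -11.3, 7.2]
tool_rot: [-1.571, -0.001, -0.0]
force: [0.9, 0.1, 4.9]
width: 7.1
```

Request:
apply_moves(
  motion=[
    [0,-0.5,0,0,0.4],
    [0,-1.5,0,0,0.4],
    [0,-3.5,0,0,0.4],
    [0,-6,0,0,0.4],
    [0,-9,0,0,0.4],
    [0,-9,0,0,0.4],
    [0,-9,0,0,0.4],
  ],
)

```text
clock: 33.5
eef_pos: [542.6, -11.0, 96.6]
tool_rot: [-1.57, 0.001, 0.0]
force: [-0.3, 0.4, -0.4]
width: 7.0
```

```bash
python3 - <<'E'
from h import *
go((494.7,-366.6,95,-.142),(494.7,-366.6,20,-.142))
for n in("side",):
  p=ctrl.get_image(n); cv2.imwrite(f"pics/e3{n}.png",p["image"][120:250,250:400,::-1].repeat(4,0).repeat(4,1))
E
```

```text
33.5 [542.6 -11.   96.6] [-1.5705e+00  7.0000e-04  3.0000e-04] [-0.3  0.4 -0.4] 7.0 [-0.4   0.75  0.59  1.95 -0.68  0.65  0.63]
cm -4.8 0.16 -35.56 roll 0.142 | yaw-az 0.5
cm -4.8 7.66 -35.56 roll 0.142 | yaw-az 0.5
```

View pics/e3side.png

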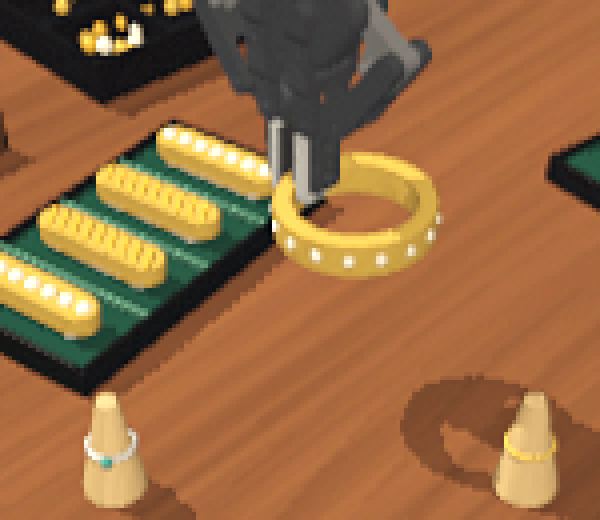

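Request:
apply_moves(
  motion=[
    [-0.7,0,-5,0.03,0.4],
    [-1.4,0,-10,0.06,0.4],
    [-2.1,0,-15,0.09,0.4],
    [-2.8,0,-20,0.12,0.4],
    [-3.5,0,-25,0.142,0.4],
    [-4.2,0,-30,0.142,0.4],
    [-4.8,0,-34,0.142,0.4],
    [-4.8,0,-35.6,0.142,0.4],
    [-4.8,0,-35.6,0.142,0.4],
    [-4.8,0,-35.6,0.142,0.4],
    [-4.8,3,-35.6,0.142,0.4],
    [-4.8,5,-35.6,0.142,0.4],
    [-4.8,6,-35.6,0.142,0.4],
    [-4.8,6,-35.6,0.142,0.4],
    [-4.8,6,-35.6,0.142,0.4],
  ],
)

```text
clock: 35.42
eef_pos: [495.4, -367.8, 37.5]
tool_rot: [-1.572, -0.001, -0.142]
force: [0.8, -0.3, -0.3]
width: 7.0
```

```bash
python3 - <<'E'
from h import *
go((494.7,-366.6,19.5,-.142))
for n in("side","top"):
  p=ctrl.get_image(n); a=p["image"][80:200,370:520] if n=="side" else p["image"][170:290,370:520]; cv2.imwrite(f"pics/e4{n}.png",a[:,:,::-1].repeat(4,0).repeat(4,1))
E
```

```text
35.42 [ 495.4 -367.8   37.5] [-1.5715e+00 -1.0000e-03 -1.4200e-01] [ 0.8 -0.3 -0.3] 7.0 [ 0.29  0.91  0.52  1.76 -0.69  0.67  1.06]
cm -0.09 1.8 0.11 roll -0.0 | yaw-az 0.5
```

View pics/e4side.png

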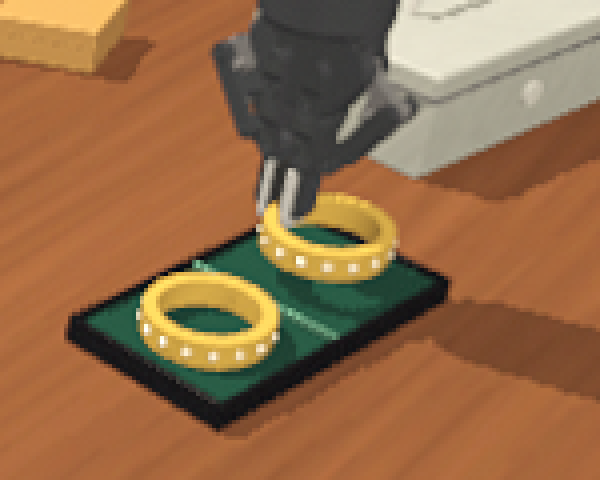

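View pics/e4top.png

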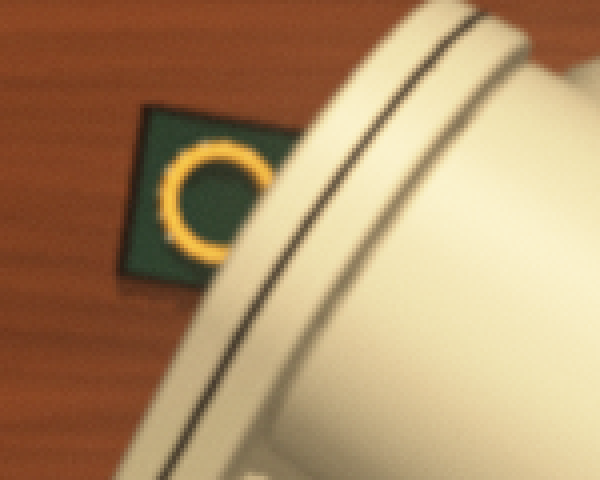

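Request:
apply_moves(
  motion=[
    [-0.1,0.7,0.1,0,0.4],
    [-0.1,1.2,0.1,0,0.4],
    [-0.1,1.5,0.1,0,0.4],
    [-0.1,1.7,0.1,0,0.4],
    [-0.1,1.8,0.1,0,0.4],
    [-0.1,1.8,0.1,0,0.4],
    [-0.1,1.8,0.1,0,0.4],
  ],
)

```text
clock: 36.4
eef_pos: [494.2, -366.3, 19.2]
tool_rot: [-1.571, -0.0, -0.142]
force: [-1.6, 1.0, 5.0]
width: 7.0
```

```bash
python3 - <<'E'
from h import *
st()
for n in("side",):
  p=ctrl.get_image(n); a=p["image"][80:200,370:520] if n=="side" else p["image"][170:290,370:520]; cv2.imwrite(f"pics/e5{n}.png",a[:,:,::-1].repeat(4,0).repeat(4,1))
E
```

```text
36.4 [ 494.2 -366.3   19.2] [-1.5707e+00 -2.0000e-04 -1.4210e-01] [-1.6  1.   5. ] 7.0 [ 0.3   0.93  0.5   1.77 -0.71  0.63  1.08]
```

View pics/e5side.png

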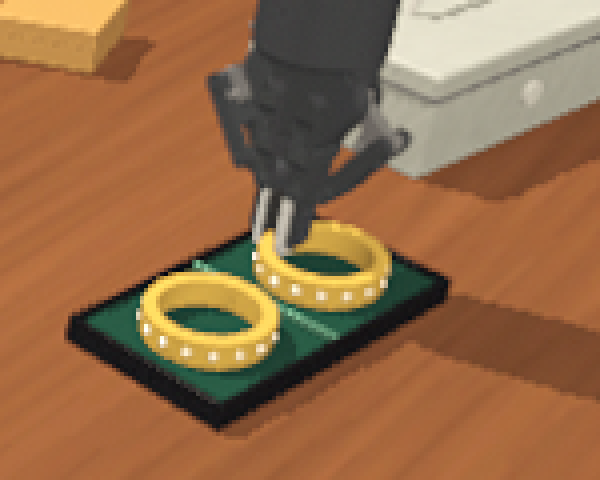

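Request:
apply_moves(
  motion=[
    [0,0,0,0,0.9],
    [0,0,0,0,1.4],
    [0,0,0,0,1.8],
    [0,0,0,0,1.8],
    [0,0,0,0,1.8],
    [0,-1,0,0,1.8],
    [0,-4,0,0,1.8],
    [0,-10,0,0,1.8],
    [0,-18,0,0,1.8],
    [0,-18,0,0,1.8],
    [0,-18,0,0,1.8],
  ],
)

```text
clock: 37.83
eef_pos: [494.7, -366.4, 200.2]
tool_rot: [-1.572, -0.003, -0.142]
force: [0.6, -0.3, -0.4]
width: 17.8
```

```bash
python3 - <<'E'
from h import *
go((380,-480,200,-.142))
for n in("side",):
  p=ctrl.get_image(n); a=p["image"][80:200,370:520]; cv2.imwrite(f"pics/e6{n}.png",a[:,:,::-1].repeat(4,0).repeat(4,1))
E
```

```text
37.83 [ 494.7 -366.4  200.2] [-1.5715 -0.0026 -0.1417] [ 0.6 -0.3 -0.4] 17.8 [ 0.19  0.71  0.69  1.67 -0.53  0.96  0.93]
cm -9.76 0.02 -12.86 roll 0.0 | yaw-az 0.76
```

View pics/e6side.png

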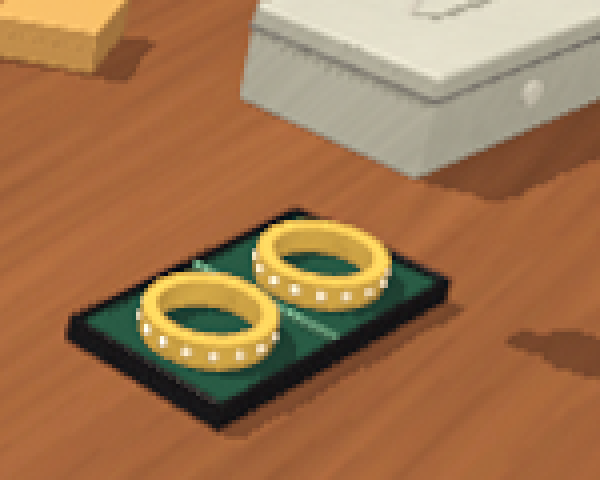

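Request:
apply_moves(
  motion=[
    [-18,-3,-15,0,1.8],
    [-18,-3,-15,0,1.8],
    [-18,-3,-15,0,1.8],
    [-18,-3,-15,0,1.8],
    [-18,-3,-15,0,1.8],
    [-18,-3,-15,0,1.8],
    [-18,-3,-15,0,1.8],
  ],
)

```text
clock: 38.75
eef_pos: [296.3, -487.7, 227.5]
tool_rot: [-1.569, 0.001, -0.139]
force: [-0.0, 0.3, 0.0]
width: 18.1
```

```bash
python3 - <<'E'
from meas import *
st()
T={"bangle_tray":((468.6,-312.4),-.1419),"slide_tray":((662.3,-2.8),.1372),"brooch_tray":((479.5,310.),-.0919)}
L=[("bangle","bangle_tray",(461.5,-361.9),44),("pearl_slide","slide_tray",(652,71.5),50),("ribbed_slide","slide_tray",(665.7,-27.6),50),("star_brooch","brooch_tray",(479.5,310),35),("flower_brooch","brooch_tray",(485.6,375.7),35)]
for n in("top","side"):
  p=ctrl.get_image(n); cv2.imwrite(f"pics/z{n}.png",p["image"][:,:,::-1])
  for t,tr,c,r in L:
    m=piece(p,c,Z[t]+12,r if t[0]!='p' and t[0]!='r' else 46)
    (o,y)=T[tr]; d=m[0]-np.array(o); loc=[np.cos(y)*d[0]+np.sin(y)*d[1],-np.sin(y)*d[0]+np.cos(y)*d[1]]
    print(n,t,np.round(loc,1),m[1:])
  for q in("near_cone","side_cone"): print(q,[np.round(d["location"]) for d in ctrl.mark_of(p,q)][:1])
E
```

```text
38.75 [ 296.3 -487.7  227.5] [-1.5685e+00  9.0000e-04 -1.3920e-01] [-0.   0.3  0. ] 18.1 [ 0.54  0.61  0.69  1.76 -0.47  0.95  1.29]
top bangle [ -0.5 -48.9] (1.0951, 80.9, 79.3)
top pearl_slide [ 1.  75.6] (0.1344, 86.9, 24.8)
top ribbed_slide [  2.4 -23.7] (0.1353, 88.1, 24.6)
top star_brooch [-0.9 -1. ] (0.0312, 39.7, 38.8)
top flower_brooch [-1.4 67.2] (2.3217, 36.0, 36.4)
near_cone [array([405., -10.,   3.])]
side_cone [array([535., 122.,  -2.])]
side bangle [ -1.3 -50.2] (1.5708, 87.7, 85.2)
side pearl_slide [ 0.2 74.2] (0.115, 92.5, 37.6)
side ribbed_slide [  0.6 -23.8] (0.1188, 92.1, 40.6)
side star_brooch [-1.1 -0.8] (2.9562, 38.1, 46.2)
side flower_brooch [-2.1 66.2] (3.0804, 35.7, 42.6)
near_cone [array([398.,  -4.,  -3.])]
side_cone [array([538., 118.,   4.])]
```

View pics/ztop.png

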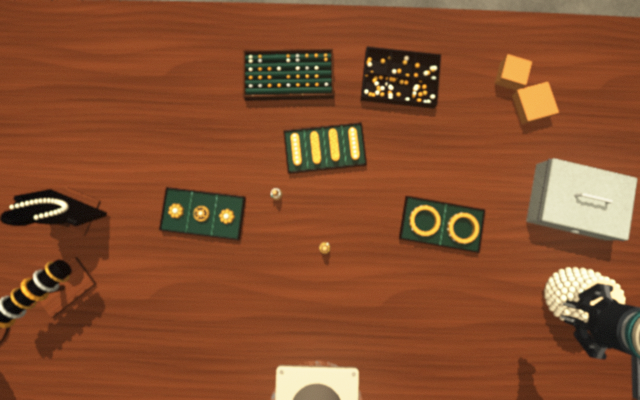

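View pics/zside.png

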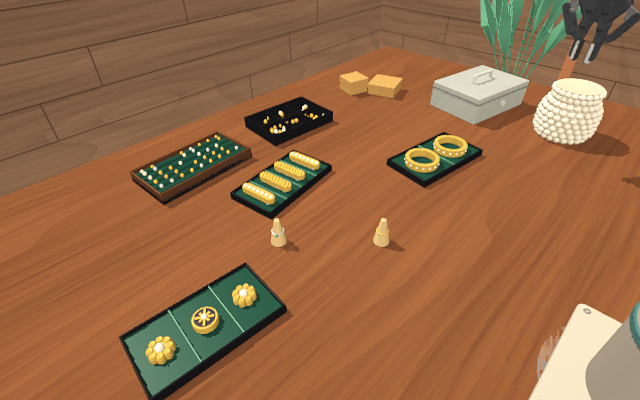

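All five pieces are centred in their bays, the cones are still standing and the arm touches nothing, so I am handing in.

```bash
python3 -c "
from cell import ctrl
print(ctrl.finish_job())"
```

```text
the job is handed in; nothing more can be done
None
```

All five pieces are back in empty bays of their own trays, and I handed the job in at about 39 s. It gave no verdict.

- **Where they went:**
  - The ribbed slide is in the lane at y = -25 mm, and the pearl slide is in the lane at y = +75 mm.
  - The flower brooch is in the bay at y = +66 mm, and the star brooch is in the bay at y = 0.
  - The bangle is in the bay at y = -50 mm.
- **How they were set down:** Each piece was lowered to the velvet before I opened the fingers. The force reading showed contact only for the bangle (about 5 N). The slides and brooches were released at heights worked out from the grasp, so a drop of about a millimetre is possible.
- **Last checks:** In the final top and side pictures every centre is within about 2.5 mm of its bay's centre. The pieces look flat, with the slides and brooches face up. I judged flatness by eye, not by measurement.
- **Ring cones:** Both are standing. The detector put them within about 5 mm of where they started, which is about its own error.
- **Arm:** It is parked clear of everything, about 230 mm up near the vase.
- **Disagreements:** The two cameras differed by up to 2 mm. At the start the side view of the trays was too coarse, so I used the tray poses from the top view.

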